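Fit and bolt the turn board on a modelling stand

TASK

Put the square turn board back on the modelling stand: lower it by its collar over the spindle and the small drive pin until it rests fully down on the flange before you let go, without dropping it. Then push the stand's sliding bolt all the way in, so that it locks over the board's edge. Leave the other things on the table where they are and let go of everything.

Things in the scene. Friction and masses are not known exactly. Their poses are not given: they have to be found in the camera images.
- stand: fixed steel modelling stand, origin under the centre of its round foot (170 mm across) on the table, z up. A flange 112 mm across, flat top 50 mm above the origin, carries a central spindle and, 42 mm from it along the stand's +x, a drive pin. On the -y side a bracket (36 mm wide along x, 89 mm high, 94 to 112 mm from the spindle axis; its foot reaches 127 mm) guides the sliding bolt
- spindle_tip (a point): top centre of the spindle, 113 mm above the table; the spindle is 18 mm across and rises 63 mm from the flange, its last 8 mm tapering to 10 mm across; axes as the stand's
- pin_tip (a point): top centre of the drive pin, 65 mm above the table; the pin is 8 mm across and rises 15 mm from the flange, its last 4 mm tapering to 4 mm across; axes as the stand's
- board_collar (a point): on the collar axis of the loose plywood turn board (140 x 140 x 18 mm, 0.35 to 0.6 kg, lying flat), 42 mm above its underside: the grasp height. The steel collar is a round tube 40 mm across, rising 40 mm above the board (top 58 mm above the underside), with a 20 mm bore right through collar and board. z up, x towards the pin hole. Seated: 92 mm above the table, x along the stand's +x
- board_pinhole (a point): centre of the upper mouth of the board's only pin hole (11 mm across, right through), 42 mm from the collar axis along the board's x; it must go over the drive pin
- bolt (a joint): travel of the sliding bolt in m: 0 drawn out (open), 0.032 fully home at its stop; slides along the stand's +y, towards the spindle, needs about 3 N, stays where left. Its nose (24 mm wide, 10 mm thick, underside 71.5 mm above the table, 3.5 mm over the seated board) is 86 mm from the spindle axis at 0, 54 mm at 0.032; the seated board's edge is at 70 mm. Starts at 0 to 0.008
- bolt_tab (a point): centre of the upright push tab at the bolt's outer end (30 mm wide along the stand's x, 8 mm thick along y, 80.5 to 112.5 mm above the table), 150 mm from the spindle axis on the stand's -y side when the bolt reads 0; moves with the bolt. Nothing stands outside it; axes as the stand's
- paint_bottle: bystander: white plastic paint bottle, 60 mm across, 160 mm tall, origin under its centre
- tape_roll: bystander: roll of brown tape lying flat, 100 mm across, 45 mm tall, origin under its centre
- water_pot: bystander: white ceramic water pot, 76 mm across, 85 mm tall, origin under its centre
- palette_knife: bystander: palette knife about 200 mm long lying flat, origin under its middle
There are look-alikes about, which are no part of the job. Several things look just like the stand: the one meant starts nearest to the robot's base.

How it is judged (in metres and radians):
On the way, in this order (a step that is already met when the one before it is completed fails the run):
1. the board is lowered over spindle and pin to within 5 mm of the flange while still gripped, the bolt still open (z of board_collar in the frame of stand below 0.097 m and horizontal distance between board_collar and spindle_tip below 0.004 m and horizontal distance between board_pinhole and pin_tip below 0.005 m and angle between board_collar's own z axis and vertical below 0.06 rad and contact force between the fingers and board above 0.5 N and value of joint bolt below 0.012 m), for 0.1 s.
2. the bolt is pushed home over the board's edge, the board still seated (z of board_collar in the frame of stand below 0.0945 m and horizontal distance between board_collar and spindle_tip below 0.004 m and horizontal distance between board_pinhole and pin_tip below 0.005 m and angle between board_collar's own z axis and vertical below 0.06 rad and value of joint bolt above 0.028 m), for 0.1 s.
At the end, for the whole second after the job is handed in: The board rests on the flange (collar point within 2.5 mm of its seated height and 4 mm of the spindle axis, pin hole within 5 mm of the pin, tilt under 0.06 rad), released, and the bolt stands at more than 28 of its 32 mm (all of step 2); the robot touches nothing.
It fails at once if a bystander is moved by more than 30 mm (distance of any of paint_bottle, tape_roll, water_pot, palette_knife from where it was at the start of the episode above 0.03 m).
It also fails if it takes over 54 s, if anything falls off the work surface, if the arm or the gripper's body presses on something with over 40 N, if the wrist force passes 120 N, or if a joint passes its speed limit or range.

ROBOT

A 6-joint arm with a two-finger parallel gripper is mounted at the origin on the work surface. World frame = base frame: x ahead of the robot, y to its left, z up, the work surface at z = 0. Lengths are in mm, angles in degrees, forces in N, time in s.
With the tool pointing down it reaches from about 300 to 850 mm from the base axis. Payload 4.2 kg.
Tool frame: the origin (TCP) lies at the very end of the fingers, on their centre line; the grasp point (between the pads) lies 19 mm behind it (env.grip_point_offset is the distance from the TCP to the grasp point, in mm); z points along the fingers, y is the line along which they close (so a half turn about z gives the same grasp; the last joint's range is limited). The gripper opens to 91 mm and grips with 3 to 60 N. Pads are 32 mm wide; open, the fingers measure 118 mm over their backs; the gripper's body (76 mm by 178 mm) begins 60 mm behind the grasp point.
Start: joints at [70.932, 18.312, 89.639, -0, 72.044, -1.146], TCP at [176.944, 547.114, 213.976] pointing down, gripper open.
Joint ranges: [-177.97, 177.97], [-48.28, 115.42], [12.27, 149.76], [-77.06, 257.06], [2.81, 150.46], [-146.56, 146.56]. Speed limits (degrees/s): [147.25, 147.25, 180, 180, 180, 180].

INTERFACE

Orientations are given as [roll, pitch, yaw] about the fixed x, y, z axes, in that order (R = Rz(yaw) Ry(pitch) Rx(roll)).
In Python, from workcell import env gives the robot as it stands. The module is installed in compiled form; this text tells all that it offers.
- The arm moves only by the tool arm_command, never from a script. Its argument "rows" is a list of rows, each an object with "delta_pos": the shift along the tool's x, y, z in mm, a list of three; "roll": the turn about the tool's z in units of 5 degrees (1.0 is 5 degrees); "jaw": the opening in per cent of the stroke, from 0 (shut) to 100 (fully open). A call has 1 to 20 rows; each row is the pose to reach, as a shift and turn from the pose commanded when the call began, along the tool's axes at that moment; what a row does not reach only later rows make up. A row lasts 1/12 s, in which the tool goes at most 41.7 mm and 7.16 degrees, less where a joint would pass 70% of its speed; a pose out of reach is approached as far as the arm can. A call with a gripper value outside its range is refused whole. The fingers move at their own pace and stop on an object; "squeeze" is the grip in N (left out, the last holds). Time passes only in rows, so rows that repeat a pose let the fingers close. It gives the time, the measured TCP pose, the force, the opening and the grip force at its end, in the units of the state.
- env.state(): the state, without advancing time (a new reading comes with each control period).
- env.grab_frame(name): name is "side" or "top" or "wrist"; returns a dict with "img" (384x512x3 uint8, blue, green, red), "z_map" (384x512 float32, mm along the optical axis (not along the pixel's ray), 0 where there is no reading), "fov_y" (degrees; the focal length in pixels is half the picture's height over the tangent of half this angle, whatever the lens; pixels are square), "cx", "cy" (the principal point, pixels), "dist" ([k1, k2, p1, p2, k3] as OpenCV has them; the pictures are not rectified), "R" (3x3) and "t" (3): a world point X has camera coordinates R X + t; the wrist camera has in their place "T_tool_cam" (4x4, takes a point from camera to tool coordinates, whose origin is the TCP and whose axes are the flange's). Camera axes: x right, y down, z forward; pixel columns grow to the right and rows downward; lengths in mm; the calibration is good to about 2 mm. A picture is of the moment at which its call begins: read the wrist's pose just before it.
- env.job_done(): hands the job in; it is judged then, once.
The state is a dict: "time_s": time; "qpos": joint angles; "qvel": joint speeds; "effort": joint torques, N m; "ee_pos": TCP position; "ee_rot": TCP orientation; "force": force on the tool from outside, world axes, zero at the start; "torque": the same for the moment, N m; "gripper_width": finger opening in mm; "gripper_force": force on a finger pad.
Only numpy, scipy, OpenCV 4.12 (cv2) and the standard library are available. Lean on these libraries where they do the work, as an engineer would, in place of code of your own. Each camera call takes 0.05 s, during which the arm holds its last target. There are 200 camera calls.

## Working session

There is one attempt and no reset: what is moved stays moved. The work goes in short steps, Python scripts to look and compute and a tool call to move; the robot and the scene stay as the last step left them, time stands still between calls to the robot, and variables do not carry over. Pictures are saved under pics/ and viewed, at most 10 in all, crops included, and the job is handed in when it is done.

Besides the shell and the picture viewer there is one more tool, called after "Emit:" as a command line: name --argument value ..., lists and objects as JSON in quotes. arm_command: Moves the arm, as the interface text tells. Its arguments: {"type":"object","properties":{"rows":{"type":"array"},"squeeze":{"type":"number"}},"required":["rows"]}

```bash
mkdir -p pics; cat > h.py <<'E'
import numpy as np, cv2, pickle
from workcell import env
from scipy.spatial.transform import Rotation as Ro
def grab(n):
    s=env.state(); f=env.grab_frame(n)
    if n=="wrist":
        Rt=Ro.from_euler('xyz',s['ee_rot'],degrees=True).as_matrix(); T=np.array(f['T_tool_cam'])
        Rc=Rt@T[:3,:3]; c=Rt@T[:3,3]+np.array(s['ee_pos'])
        f['Rwc'],f['c']=Rc,c
    else:
        R=np.array(f['R']); f['Rwc']=R.T; f['c']=-R.T@np.array(f['t'])
    fl=f['img'].shape[0]/2/np.tan(np.radians(f['fov_y'])/2)
    f['K']=np.array([[fl,0,f['cx']],[0,fl,f['cy']],[0,0,1]]); f['d']=np.array(f['dist'],float)
    return f
def rays(f,px):
    u=cv2.undistortPoints(np.array(px,float).reshape(-1,1,2),f['K'],f['d']).reshape(-1,2)
    return np.c_[u,np.ones(len(u))]
def onz(f,px,z):
    r=rays(f,px)@f['Rwc'].T
    return f['c']+r*((z-f['c'][2])/r[:,2])[:,None]
def cloud(f):
    h,w=f['z_map'].shape
    g=np.stack(np.meshgrid(np.arange(w),np.arange(h)),-1).reshape(-1,2)
    P=(rays(f,g)*f['z_map'].reshape(-1,1))@f['Rwc'].T+f['c']
    P[f['z_map'].ravel()==0]=np.nan
    return P.reshape(h,w,3)
def proj(f,X):
    Rcw=f['Rwc'].T
    return cv2.projectPoints(np.array(X,float).reshape(-1,1,3),cv2.Rodrigues(Rcw)[0],-Rcw@f['c'],f['K'],f['d'])[0].reshape(-1,2)
E
python3 - <<'E'
from h import *
t=grab('top'); s=grab('side')
pickle.dump((t,s),open('f.pkl','wb'))
cv2.imwrite('pics/top.png',cv2.resize(t['img'],(800,600)));cv2.imwrite('pics/side.png',cv2.resize(s['img'],(800,600)))
print(t['c'],s['c'],t['K'][0,0],s['K'][0,0],env.state())
P=cloud(t); print(np.nanmin(P.reshape(-1,3),0),np.nanmax(P.reshape(-1,3),0))
E
```

```text
[ 431.97177587   -2.26790928 1335.77109269] [  34.43609782 -695.08869555 1127.59977292] 380.47714740100486 391.32452849735756 {'time_s': 0.1, 'qpos': array([ 7.09327502e+01,  1.83479186e+01,  8.96992487e+01, -1.84433621e-03,
        7.20437391e+01, -1.14500339e+00]), 'qvel': array([ 0.03612325, -0.08687132, -0.15038661, -0.06254284,  0.06294272,
        0.00653327]), 'effort': array([-1.56540369e-03, -4.13332558e+01, -2.32504731e+01,  7.26986979e-02,
        4.23454586e-02, -4.88380579e-05]), 'ee_pos': array([176.79590089, 546.67290676, 213.20608357]), 'ee_rot': array([-1.79909077e+02, -6.33112034e-05,  1.62078323e+02]), 'force': array([-0.13375533,  0.23803616,  0.56463762]), 'torque': array([ 0.0477868 , -0.0256793 , -0.01327464]), 'gripper_force': 0.0, 'gripper_width': 91.10234591918974}
[ -345.39482904 -1623.59444882  -773.37238897] [1871.96834422 1489.06590145  638.93133897]
```

View pics/top.png

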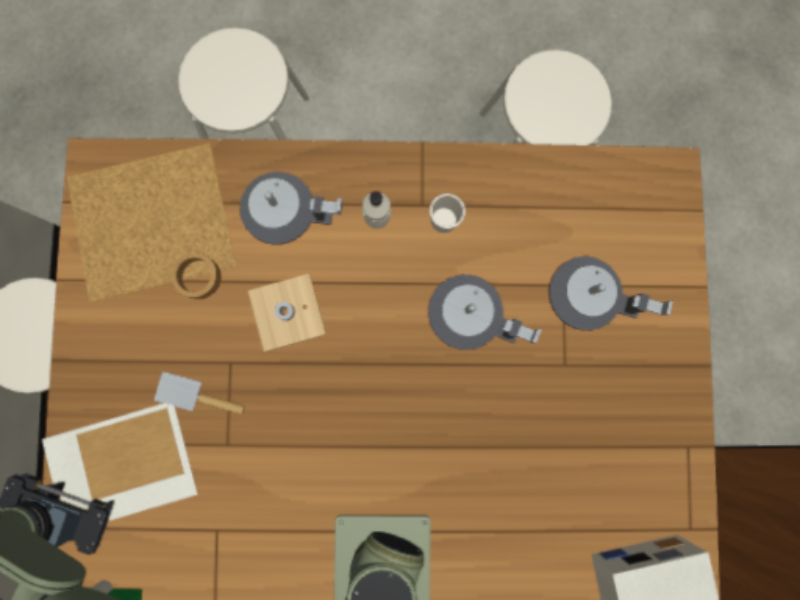

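View pics/side.png

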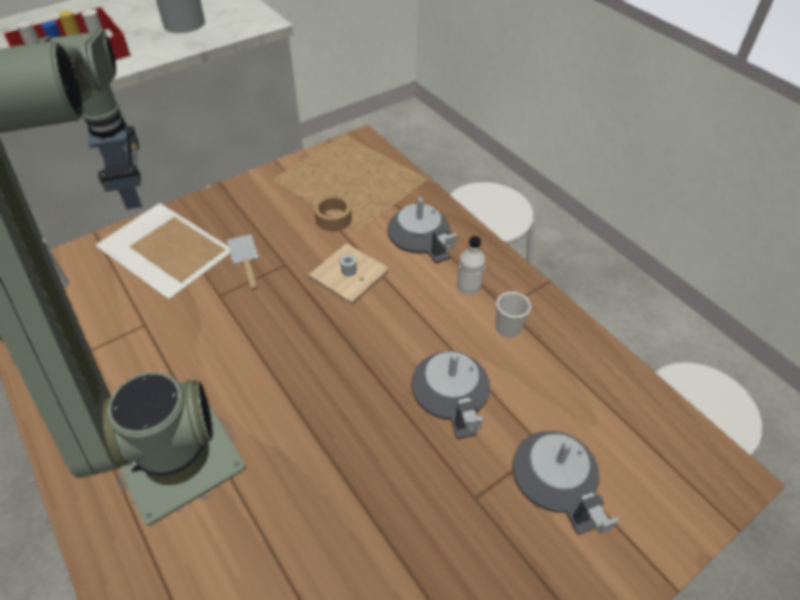

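The top view shows the target stand at (467,312), since it is nearest to the base, with its bolt toward (530,333). The board's collar is at (285,311) and its pin hole at (305,307). The side view agrees.

```bash
python3 - <<'E'
from h import *
t,s=pickle.load(open('f.pkl','rb'))
k=.64
g=lambda u,v,z:onz(t,[[u*k,v*k]],z)[0].round(0)
print('rough collar',g(285,311,58),'hole',g(305,307,18),'flange',g(467,309,50),'pin',g(476,293,65),'tab',g(533,335,112),'bottle',g(376,200,160))
for f,n in((t,'top'),(s,'side')):
    P=cloud(f).reshape(-1,3)
    for nm,c,r,lo,hi in(('flange',g(467,309,50),75,44,56),('spindle',g(467,309,50),30,75,130),('pin',g(476,293,65),12,58,70),('collar',g(285,311,58),35,48,65),('board',g(285,311,58),110,12,24),('tab',g(533,335,112),40,100,125)):
        m=(np.hypot(*(P[:,:2]-c[:2]).T)<r)&(P[:,2]>lo)&(P[:,2]<hi); Q=P[m]
        if m.sum()<3: print(n,nm,m.sum()); continue
        o=cv2.minEnclosingCircle(Q[:,:2].astype(np.float32)); b=cv2.minAreaRect(Q[:,:2].astype(np.float32))
        print(n,nm,m.sum(),'mean',Q.mean(0).round(1),'circ',np.round(o[0],1),round(o[1],1),'rect',np.round(b[0],1),np.round(b[1],0),round(b[2],1))
E
```

```text
rough collar [542. 214.  58.] hole [555. 177.  18.] flange [ 551. -180.   50.] pin [ 584. -197.   65.] tab [ 493. -308.  112.] bottle [761.  20. 160.]
top flange 784 mean [ 549.2 -181.9   50.5] circ [ 549.6 -182.7] 56.3 rect [ 549.8 -182.2] [109. 110.] 73.0
top spindle 31 mean [ 548.6 -180.7  106.3] circ [ 550.1 -182.1] 9.2 rect [ 549.1 -181.9] [16. 16.] 16.7
top pin 5 mean [ 588.3 -197.9   65.1] circ [ 588.  -198.7] 4.4 rect [ 587.9 -198.7] [8. 5.] 88.0
top collar 91 mean [543.5 216.9  57.7] circ [543.9 217.8] 20.4 rect [543.7 217.5] [38. 37.] 90.0
top board 1465 mean [543.3 217.3  18.6] circ [543.1 217.2] 97.6 rect [544.2 218.1] [141. 142.] 16.6
top tab 29 mean [ 491.7 -313.   110.4] circ [ 490.8 -315.6] 14.2 rect [ 491.9 -313.2] [ 9. 28.] 65.3
side flange 689 mean [ 545.4 -184.7   51.6] circ [ 548.7 -180.3] 57.0 rect [ 548.1 -180. ] [112. 109.] 50.9
side spindle 52 mean [ 546.  -184.    98.4] circ [ 548.2 -182.5] 9.5 rect [ 546.7 -183.6] [14. 18.] 47.5
side pin 4 mean [ 587.7 -197.1   63.9] circ [ 587.7 -196.6] 2.4 rect [ 587.7 -197.5] [2. 5.] 86.7
side collar 77 mean [541.4 215.6  57.1] circ [540.7 218.1] 21.5 rect [543.1 217.2] [39. 34.] 56.2
side board 861 mean [538.9 211.3  19.7] circ [544.6 217. ] 98.9 rect [544.9 219.2] [149. 143.] 16.8
side tab 43 mean [ 490.2 -316.3  110.5] circ [ 491.6 -314.9] 14.8 rect [ 491.2 -315.9] [ 9. 29.] 67.1
```

Emit:
arm_command --rows '[{"delta_pos": [-450, -201, 64], "roll": 15, "jaw": 100}, {"delta_pos": [-450, -201, 64], "roll": 15, "jaw": 100}, {"delta_pos": [-450, -201, 64], "roll": 15, "jaw": 100}, {"delta_pos": [-450, -201, 64], "roll": 15, "jaw": 100}, {"delta_pos": [-450, -201, 64], "roll": 15, "jaw": 100}, {"delta_pos": [-450, -201, 64], "roll": 15, "jaw": 100}, {"delta_pos": [-450, -201, 64], "roll": 15, "jaw": 100}, {"delta_pos": [-450, -201, 64], "roll": 15, "jaw": 100}, {"delta_pos": [-450, -201, 64], "roll": 15, "jaw": 100}, {"delta_pos": [-450, -201, 64], "roll": 15, "jaw": 100}, {"delta_pos": [-450, -201, 64], "roll": 15, "jaw": 100}, {"delta_pos": [-450, -201, 64], "roll": 15, "jaw": 100}, {"delta_pos": [-450, -201, 64], "roll": 15, "jaw": 100}, {"delta_pos": [-450, -201, 64], "roll": 15, "jaw": 100}, {"delta_pos": [-450, -201, 64], "roll": 15, "jaw": 100}, {"delta_pos": [-450, -201, 64], "roll": 15, "jaw": 100}, {"delta_pos": [-450, -201, 64], "roll": 15, "jaw": 100}]'

```text
time_s: 1.52
ee_pos: [542.3, 218.5, 150.2]
ee_rot: [-180.0, -0.0, 87.2]
force: [-0.1, 0.8, 0.1]
gripper_width: 90.9
gripper_force: 0.0
```

```bash
python3 - <<'E'
from h import *
w=grab('wrist'); pickle.dump(w,open('w1.pkl','wb')); s=env.state(); print(s['ee_pos'],s['ee_rot'],s['force'],w['c'],w['K'][0])
cv2.imwrite('pics/w1.png',w['img'])
P=cloud(w).reshape(-1,3); c=np.array([543.7,217.5])
for nm,r,lo,hi in(('collar',35,50,64),('board',110,12,24)):
    m=(np.hypot(*(P[:,:2]-c).T)<r)&(P[:,2]>lo)&(P[:,2]<hi); Q=P[m]
    if m.sum()<3: print(nm,m.sum()); continue
    o=cv2.minEnclosingCircle(Q[:,:2].astype(np.float32)); b=cv2.minAreaRect(Q[:,:2].astype(np.float32))
    print(nm,m.sum(),'mean',Q.mean(0).round(1),'circ',np.round(o[0],1),round(o[1],1),'rect',np.round(b[0],1),np.round(b[1],0),round(b[2],1))
E
```

```text
[542.42262006 218.50107746 150.28983052] [ 1.79986991e+02 -1.90730633e-02  8.71915202e+01] [-0.04342692 -0.34818456  0.39443472] [545.58396925 285.02458175 321.8834767 ] [282.38537804   0.         257.9114896 ]
collar 1035 mean [542.9 219.7  58.4] circ [542.9 219. ] 19.9 rect [543.  219.2] [39. 39.] 73.0
board 13191 mean [544.1 230.2  19.1] circ [542.  223.4] 95.0 rect [542.8 218.6] [140. 140.] 16.6
```

View pics/w1.png

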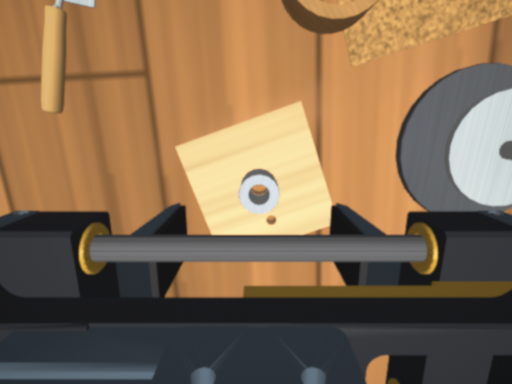

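The wrist view shows the collar at (259,192), centred between the fingers, and the pin hole at (271,220). Next I descend and grip.

Emit:
arm_command --rows '[{"delta_pos": [0.5, 0.5, 40], "roll": 0, "jaw": 100}, {"delta_pos": [0.5, 0.5, 80], "roll": 0, "jaw": 100}, {"delta_pos": [0.5, 0.5, 110], "roll": 0, "jaw": 100}, {"delta_pos": [0.5, 0.5, 125], "roll": 0, "jaw": 100}, {"delta_pos": [0.5, 0.5, 125.5], "roll": 0, "jaw": 100}, {"delta_pos": [0.5, 0.5, 125.5], "roll": 0, "jaw": 100}, {"delta_pos": [0.5, 0.5, 125.5], "roll": 0, "jaw": 20}, {"delta_pos": [0.5, 0.5, 125.5], "roll": 0, "jaw": 20}, {"delta_pos": [0.5, 0.5, 125.5], "roll": 0, "jaw": 20}, {"delta_pos": [0.5, 0.5, 125.5], "roll": 0, "jaw": 20}, {"delta_pos": [0.5, 0.5, 125.5], "roll": 0, "jaw": 20}, {"delta_pos": [0.5, 0.5, 125.5], "roll": 0, "jaw": 20}, {"delta_pos": [0.5, 0.5, 125.5], "roll": 0, "jaw": 20}, {"delta_pos": [0.5, 0.5, 125.5], "roll": 0, "jaw": 20}, {"delta_pos": [0.5, 0.5, 125.5], "roll": 0, "jaw": 20}]' --squeeze 45

```text
time_s: 2.82
ee_pos: [543.5, 217.8, 24.5]
ee_rot: [-180.0, 0.0, 87.1]
force: [-1.1, 1.5, 2.4]
gripper_width: 38.7
gripper_force: 45.0
```

Emit:
arm_command --rows '[{"delta_pos": [0, 0, -15], "roll": 0, "jaw": 20}, {"delta_pos": [0, 0, -45], "roll": 0, "jaw": 20}, {"delta_pos": [0, 0, -80], "roll": 0, "jaw": 20}, {"delta_pos": [0, 0, -115], "roll": 0, "jaw": 20}, {"delta_pos": [-10, 0, -140], "roll": -0.3, "jaw": 20}, {"delta_pos": [-35, 2, -150], "roll": -1, "jaw": 20}, {"delta_pos": [-70, 5, -150], "roll": -2, "jaw": 20}, {"delta_pos": [-105, 7, -150], "roll": -3, "jaw": 20}, {"delta_pos": [-140, 9, -150], "roll": -4, "jaw": 20}, {"delta_pos": [-175, 12, -150], "roll": -5, "jaw": 20}, {"delta_pos": [-210, 14, -150], "roll": -6, "jaw": 20}, {"delta_pos": [-245, 16, -150], "roll": -7, "jaw": 20}, {"delta_pos": [-280, 18, -150], "roll": -8, "jaw": 20}, {"delta_pos": [-315, 21, -150], "roll": -9, "jaw": 20}, {"delta_pos": [-350, 23, -150], "roll": -10, "jaw": 20}, {"delta_pos": [-380, 25, -150], "roll": -10, "jaw": 20}, {"delta_pos": [-395, 26, -150], "roll": -10, "jaw": 20}, {"delta_pos": [-399, 26, -150], "roll": -10, "jaw": 20}, {"delta_pos": [-399, 26, -150], "roll": -10, "jaw": 20}, {"delta_pos": [-399, 26, -150], "roll": -10, "jaw": 20}]'

```text
time_s: 4.48
ee_pos: [549.0, -180.8, 173.8]
ee_rot: [180.0, -0.1, 137.1]
force: [0.4, 0.6, -3.7]
gripper_width: 38.6
gripper_force: 45.0
```

```bash
cat > look.py <<'E'
from h import *
import sys
tag=sys.argv[1]; s=env.state(); print(s['ee_pos'].round(1),s['ee_rot'].round(1),s['force'].round(1),s['gripper_force'])
for n in ('wrist','top','side'):
    f=grab(n); pickle.dump(f,open(f'{tag}_{n}.pkl','wb'))
    cv2.imwrite(f'pics/{tag}_{n}.png',f['img'])
E
python3 look.py a; python3 -c "
import cv2,numpy as np
a=cv2.imread('pics/a_wrist.png')[:,:];b=cv2.resize(cv2.imread('pics/a_side.png')[190:310,220:380],(512,384),interpolation=2)
cv2.imwrite('pics/a.png',cv2.resize(np.vstack([a,b]),(400,600)))"
```

```text
[ 549.  -180.8  173.8] [ 1.800e+02 -1.000e-01  1.371e+02] [ 0.4  0.6 -3.7] 44.9978266004473
```

View pics/a.png

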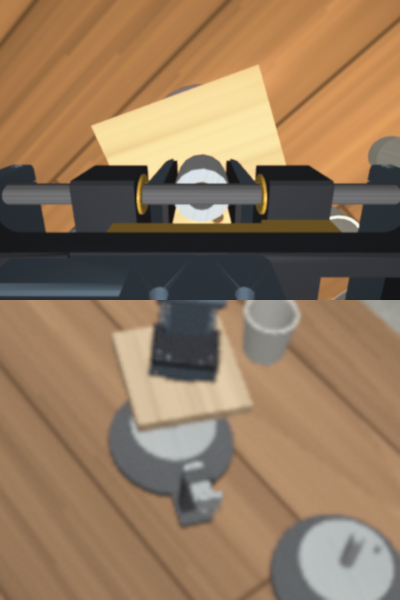

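The board hangs level below the gripper, above the stand. Now I measure its pose in the hand.

```bash
python3 - <<'E'
from h import *
for n in('wrist','top','side'):
    f=pickle.load(open(f'a_{n}.pkl','rb')); P=cloud(f); V=cv2.cvtColor(f['img'],cv2.COLOR_BGR2HSV)
    Pf=P.reshape(-1,3); 
    m=(np.hypot(*(Pf[:,:2]-[549,-181]).T)<110)&(Pf[:,2]>158)&(Pf[:,2]<176)
    Q=Pf[m]; A=np.c_[Q[:,:2]-[549,-181],np.ones(len(Q))]; p=np.linalg.lstsq(A,Q[:,2],rcond=None)[0]
    b=cv2.minAreaRect(Q[:,:2].astype(np.float32))
    print(n,'board',m.sum(),'plane',p.round(4),'rect',np.round(b[0],1),np.round(b[1],1),round(b[2],1))
    m=(np.hypot(*(Pf[:,:2]-[549,-181]).T)<28)&(Pf[:,2]>198)&(Pf[:,2]<214); Q=Pf[m]
    if m.sum()>3: o=cv2.minEnclosingCircle(Q[:,:2].astype(np.float32)); print('  collar',m.sum(),Q.mean(0).round(1),np.round(o[0],1),round(o[1],1))
E
```

```text
wrist board 21217 plane [-2.800000e-03  3.000000e-03  1.682171e+02] rect [ 539.5 -176.1] [141.2 119.9] 66.6
  collar 2690 [ 546.9 -178.3  207.1] [ 547.5 -179.6] 26.7
top board 573 plane [1.300000e-03 0.000000e+00 1.680051e+02] rect [ 545.1 -177.5] [137.6 129. ] 66.5
side board 1149 plane [9.700000e-03 1.180000e-02 1.692622e+02] rect [ 549.8 -178.7] [145.2 141.8] 66.9
```

Emit:
arm_command --rows '[{"delta_pos": [-20, 0, 0], "roll": 0, "jaw": 20}, {"delta_pos": [-55, 0, 0], "roll": 0, "jaw": 20}, {"delta_pos": [-90, 0, 0], "roll": 0, "jaw": 20}, {"delta_pos": [-125, 0, 0], "roll": 0, "jaw": 20}, {"delta_pos": [-145, 0, 0], "roll": 0, "jaw": 20}, {"delta_pos": [-150, 0, 0], "roll": 0, "jaw": 20}, {"delta_pos": [-150, 0, 0], "roll": 0, "jaw": 20}, {"delta_pos": [-150, 0, 0], "roll": 0, "jaw": 20}, {"delta_pos": [-150, 0, 0], "roll": 0, "jaw": 20}]'

```text
time_s: 5.38
ee_pos: [658.5, -282.5, 174.5]
ee_rot: [-180.0, -0.1, 137.1]
force: [-0.7, -0.3, -3.6]
gripper_width: 38.9
gripper_force: 45.0
```

```bash
python3 look.py b; python3 - <<'E'
from h import *
f=pickle.load(open('b_wrist.pkl','rb')); P=cloud(f).reshape(-1,3)
for nm,c,r,lo,hi in(('flange',(549,-181),70,44,56),('spindle',(549,-181),30,75,130),('spintop',(549,-181),30,109,118),('pin',(587.7,-198),12,58,70),('tab',(491.5,-314.5),40,100,125)):
    Q=P[(np.hypot(*(P[:,:2]-c).T)<r)&(P[:,2]>lo)&(P[:,2]<hi)]
    if len(Q)<3: print(nm,len(Q)); continue
    o=cv2.minEnclosingCircle(Q[:,:2].astype(np.float32)); b=cv2.minAreaRect(Q[:,:2].astype(np.float32))
    print(nm,len(Q),'mean',Q.mean(0).round(1),'circ',np.round(o[0],1),round(o[1],1),'rect',np.round(b[0],1),np.round(b[1],0),round(b[2],1))
E
```

```text
[ 658.5 -282.5  174.5] [-1.800e+02 -1.000e-01  1.371e+02] [-0.7 -0.3 -3.6] 44.99780317302793
flange 8656 mean [ 556.  -188.1   50.9] circ [ 549.1 -181.6] 55.9 rect [ 558.7 -190.4] [111.  85.] 47.0
spindle 716 mean [ 551.7 -183.6  104.3] circ [ 549.5 -181.4] 9.2 rect [ 549.8 -181.9] [17. 17.] 50.8
spintop 328 mean [ 549.9 -182.1  112.6] circ [ 549.4 -181.7] 7.6 rect [ 549.4 -181.8] [14. 14.] 50.1
pin 63 mean [ 587.9 -198.3   64. ] circ [ 587.7 -197.9] 3.9 rect [ 587.9 -198. ] [8. 7.] 49.4
tab 711 mean [ 493.7 -313.8  110.2] circ [ 492.6 -314.1] 15.6 rect [ 492.3 -314.8] [ 9. 31.] 67.2
```

View pics/b_wrist.png

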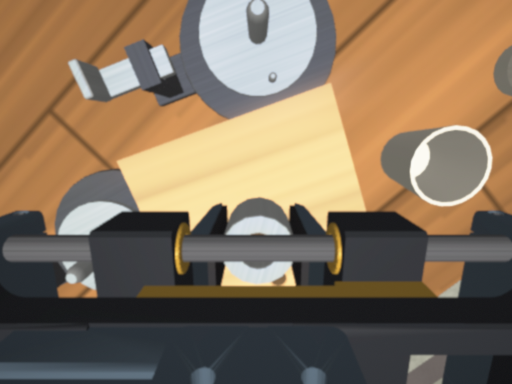

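The wrist view shows the spindle at (257,8), the pin at (272,77) and the tab at (85,80). I go back over the spindle and lower part way.

Emit:
arm_command --rows '[{"delta_pos": [30, 0, 0], "roll": 0, "jaw": 20}, {"delta_pos": [65, 0, 0], "roll": 0, "jaw": 20}, {"delta_pos": [100, 0, 0], "roll": 0, "jaw": 20}, {"delta_pos": [130, -0.5, 0], "roll": 0, "jaw": 20}, {"delta_pos": [145, -0.5, 0], "roll": 0, "jaw": 20}, {"delta_pos": [147.5, -0.5, 0], "roll": 0, "jaw": 20}, {"delta_pos": [147.5, -0.5, 0], "roll": 0, "jaw": 20}, {"delta_pos": [147.5, -0.5, 10], "roll": 0, "jaw": 20}, {"delta_pos": [147.5, -0.5, 22], "roll": 0, "jaw": 20}, {"delta_pos": [147.5, -0.5, 32], "roll": 0, "jaw": 20}, {"delta_pos": [147.5, -0.5, 36], "roll": 0, "jaw": 20}, {"delta_pos": [147.5, -0.5, 40], "roll": 0, "jaw": 20}, {"delta_pos": [147.5, -0.5, 43], "roll": 0, "jaw": 20}, {"delta_pos": [147.5, -0.5, 46], "roll": 0, "jaw": 20}, {"delta_pos": [147.5, -0.5, 46], "roll": 0, "jaw": 20}, {"delta_pos": [147.5, -0.5, 46], "roll": 0, "jaw": 20}]'

```text
time_s: 6.87
ee_pos: [550.0, -183.0, 127.8]
ee_rot: [-180.0, -0.2, 137.1]
force: [-1.8, 4.3, -5.2]
gripper_width: 38.3
gripper_force: 45.0
```

Emit:
arm_command --rows '[{"delta_pos": [0.8, 0.3, 0], "roll": 0, "jaw": 20}, {"delta_pos": [0.8, 0.3, 4], "roll": 0, "jaw": 20}, {"delta_pos": [0.8, 0.3, 10], "roll": 0, "jaw": 20}, {"delta_pos": [0.8, 0.3, 18], "roll": 0, "jaw": 20}, {"delta_pos": [0.8, 0.3, 26], "roll": 0, "jaw": 20}, {"delta_pos": [0.8, 0.3, 32], "roll": 0, "jaw": 20}, {"delta_pos": [0.8, 0.3, 34], "roll": 0, "jaw": 20}, {"delta_pos": [0.8, 0.3, 34], "roll": 0, "jaw": 20}]'

```text
time_s: 7.53
ee_pos: [549.7, -182.7, 93.7]
ee_rot: [-180.0, -0.1, 137.1]
force: [-2.4, 4.1, -6.3]
gripper_width: 38.7
gripper_force: 45.0
```

Emit:
arm_command --rows '[{"delta_pos": [0.8, 0.2, 0], "roll": 0, "jaw": 20}, {"delta_pos": [0.8, 0.2, 3], "roll": 0, "jaw": 20}, {"delta_pos": [0.8, 0.2, 6], "roll": 0, "jaw": 20}, {"delta_pos": [0.8, 0.2, 8], "roll": 0, "jaw": 20}, {"delta_pos": [0.8, 0.2, 10], "roll": 0, "jaw": 20}, {"delta_pos": [0.8, 0.2, 12], "roll": 0, "jaw": 20}, {"delta_pos": [0.8, 0.2, 13], "roll": 0, "jaw": 20}, {"delta_pos": [0.8, 0.2, 13], "roll": 0, "jaw": 20}]'

```text
time_s: 8.2
ee_pos: [549.8, -182.6, 81.5]
ee_rot: [-180.0, -0.0, 137.1]
force: [-4.9, 3.2, -3.4]
gripper_width: 38.9
gripper_force: 45.0
```

Emit:
arm_command --rows '[{"delta_pos": [0.3, -0.3, 2], "roll": 0, "jaw": 20}, {"delta_pos": [0.3, -0.3, 4], "roll": 0, "jaw": 20}, {"delta_pos": [0.3, -0.3, 5.5], "roll": 0, "jaw": 20}, {"delta_pos": [0.3, -0.3, 7], "roll": 0, "jaw": 20}, {"delta_pos": [0.3, -0.3, 8], "roll": 0, "jaw": 20}, {"delta_pos": [0.3, -0.3, 8], "roll": 0, "jaw": 20}, {"delta_pos": [0.3, -0.3, 8], "roll": 0, "jaw": 20}]'

```text
time_s: 8.78
ee_pos: [549.8, -182.6, 74.5]
ee_rot: [180.0, 0.0, 137.1]
force: [-5.2, 4.8, 3.5]
gripper_width: 38.9
gripper_force: 45.0
```

Emit:
arm_command --rows '[{"delta_pos": [0, 0, 0.7], "roll": 0, "jaw": 20}, {"delta_pos": [0, 0, 0.7], "roll": 0, "jaw": 20}, {"delta_pos": [0, 0, 0.7], "roll": 0, "jaw": 20}]'

```text
time_s: 9.03
ee_pos: [549.9, -182.6, 74.5]
ee_rot: [180.0, 0.1, 137.1]
force: [-5.8, 4.8, 8.2]
gripper_width: 38.4
gripper_force: 45.0
```

```bash
cat > m.py <<'E'
from h import *
import sys
for n in('wrist','top','side'):
    f=pickle.load(open(f'{sys.argv[1]}_{n}.pkl','rb')); P=cloud(f).reshape(-1,3)
    Q=P[(np.hypot(*(P[:,:2]-[549,-181]).T)<95)&(P[:,2]>60)&(P[:,2]<70.5)]
    if len(Q)<50: print(n,len(Q)); continue
    p=np.linalg.lstsq(np.c_[Q[:,:2]-[549,-181],np.ones(len(Q))],Q[:,2],rcond=None)[0]; b=cv2.minAreaRect(Q[:,:2].astype(np.float32))
    print(n,'board',len(Q),'plane',p.round(3),'rect',np.round(b[0],1),np.round(b[1],1),round(b[2],1))
    Q=P[(np.hypot(*(P[:,:2]-[492.5,-314.5]).T)<45)&(P[:,2]>95)&(P[:,2]<125)]
    if len(Q)>3: print('  tab',len(Q),Q.mean(0).round(1),np.round(cv2.minAreaRect(Q[:,:2].astype(np.float32))[0],1))
E
python3 look.py c; python3 m.py c
```

```text
[ 549.9 -182.6   74.5] [1.800e+02 1.000e-01 1.371e+02] [-5.8  4.8  8.2] 45.00195224303752
wrist board 20836 plane [-2.0000e-03  1.0000e-03  6.8872e+01] rect [ 540.8 -177.9] [141.1 120.6] 66.4
top board 279 plane [ 4.0000e-03 -0.0000e+00  6.7733e+01] rect [ 526.9 -150.9] [142.3 112.7] 27.7
  tab 16 [ 493.6 -315.4  112.7] [ 490.7 -315.5]
side board 653 plane [6.0000e-03 5.0000e-03 6.8257e+01] rect [ 550.2 -181.7] [144.3 141.6] 66.4
  tab 56 [ 490.2 -315.1  107.3] [ 497.4 -298.4]
```

Seated: the board top is at 68 mm and level. Release, rise, and move outside the tab with closed fingers.

Emit:
arm_command --rows '[{"delta_pos": [0, 0, 0], "roll": 0, "jaw": 70}, {"delta_pos": [0, 0, 0], "roll": 0, "jaw": 70}, {"delta_pos": [0, 0, 0], "roll": 0, "jaw": 70}, {"delta_pos": [0, 0, 0], "roll": 0, "jaw": 70}, {"delta_pos": [0, 0, 0], "roll": 0, "jaw": 70}, {"delta_pos": [0, 0, -10], "roll": 0, "jaw": 70}, {"delta_pos": [0, 0, -35], "roll": 0, "jaw": 70}, {"delta_pos": [0, 0, -65], "roll": 0, "jaw": 70}, {"delta_pos": [0, 0, -75], "roll": 0, "jaw": 70}, {"delta_pos": [-10, -28, -75], "roll": -1, "jaw": 0}, {"delta_pos": [-20, -60, -75], "roll": -2, "jaw": 0}, {"delta_pos": [-32, -95, -75], "roll": -3, "jaw": 0}, {"delta_pos": [-45, -130, -75], "roll": -4, "jaw": 0}, {"delta_pos": [-56, -160, -75], "roll": -4, "jaw": 0}, {"delta_pos": [-60, -170, -75], "roll": -4, "jaw": 0}, {"delta_pos": [-60, -170, -75], "roll": -4, "jaw": 0}, {"delta_pos": [-60, -170, -75], "roll": -4, "jaw": 0}, {"delta_pos": [-60, -170, -75], "roll": -4, "jaw": 0}]'

```text
time_s: 10.68
ee_pos: [478.3, -346.6, 147.6]
ee_rot: [179.9, -0.0, 157.1]
force: [-0.2, -0.4, 0.4]
gripper_width: 6.6
gripper_force: 0.0
```

```bash
python3 look.py d; python3 m.py d;  python3 -c "
import cv2
cv2.imwrite('pics/d.png',cv2.resize(cv2.imread('pics/d_side.png')[190:310,220:380],(640,480),interpolation=2))"
```

```text
[ 478.3 -346.6  147.6] [179.9  -0.  157.1] [-0.2 -0.4  0.4] 0.0
wrist board 12584 plane [4.0000e-03 5.0000e-03 6.8864e+01] rect [ 547.2 -188. ] [128.7 140.5] 66.3
  tab 290 [ 483.3 -313.   109.8] [ 486.2 -313.2]
top board 1230 plane [0.0000e+00 1.0000e-03 6.7552e+01] rect [ 546.3 -192.6] [161.  140.5] 66.4
side board 582 plane [4.0000e-03 2.0000e-03 6.8245e+01] rect [ 527.6 -171.9] [168.  123.7] 46.4
  tab 21 [ 481.8 -312.8  107.9] [ 483.6 -312.2]
```

View pics/d.png

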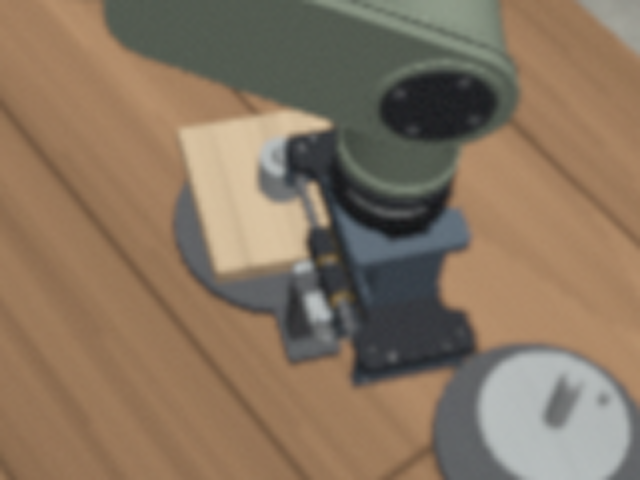

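The board stays seated after release, and the gripper is just outside the tab. Lower and push.

Emit:
arm_command --rows '[{"delta_pos": [0, 0, 15], "roll": 0, "jaw": 0}, {"delta_pos": [0, 0, 40], "roll": 0, "jaw": 0}, {"delta_pos": [0, 0, 55], "roll": 0, "jaw": 0}, {"delta_pos": [0, 0, 57], "roll": 0, "jaw": 0}, {"delta_pos": [0, 0, 57], "roll": 0, "jaw": 0}, {"delta_pos": [0, 4, 57], "roll": 0, "jaw": 0}, {"delta_pos": [0, 9, 57], "roll": 0, "jaw": 0}, {"delta_pos": [0, 14, 57], "roll": 0, "jaw": 0}, {"delta_pos": [0, 18, 57], "roll": 0, "jaw": 0}, {"delta_pos": [0, 22, 57], "roll": 0, "jaw": 0}, {"delta_pos": [0, 26, 57], "roll": 0, "jaw": 0}, {"delta_pos": [0, 30, 57], "roll": 0, "jaw": 0}, {"delta_pos": [0, 34, 57], "roll": 0, "jaw": 0}, {"delta_pos": [0, 37, 57], "roll": 0, "jaw": 0}, {"delta_pos": [0, 40, 57], "roll": 0, "jaw": 0}, {"delta_pos": [0, 40, 57], "roll": 0, "jaw": 0}]'

```text
time_s: 12.17
ee_pos: [493.8, -310.5, 90.7]
ee_rot: [180.0, 0.0, 157.1]
force: [-0.2, -1.2, 0.1]
gripper_width: 0.4
gripper_force: 0.4
```

Emit:
arm_command --rows '[{"delta_pos": [0, 1, 0], "roll": 0, "jaw": 0}, {"delta_pos": [0, 2, 0], "roll": 0, "jaw": 0}, {"delta_pos": [0, 3, 0], "roll": 0, "jaw": 0}, {"delta_pos": [0, 4, 0], "roll": 0, "jaw": 0}, {"delta_pos": [0, 4, 0], "roll": 0, "jaw": 0}]'

```text
time_s: 12.58
ee_pos: [495.0, -307.3, 90.6]
ee_rot: [180.0, 0.0, 157.1]
force: [0.9, -2.4, 1.4]
gripper_width: 0.3
gripper_force: 1.0
```

```bash
python3 look.py e; python3 m.py e
```

```text
[ 495.  -307.3   90.6] [180.    0.  157.1] [ 0.9 -2.4  1.4] 1.0489788847917225
wrist board 18444 plane [1.0000e-03 2.0000e-03 6.8824e+01] rect [ 541.9 -191.6] [116.2 134.4] 67.1
  tab 420 [ 480.3 -299.2  109.1] [ 482.  -296.4]
top board 1184 plane [ 2.0000e-03 -1.0000e-03  6.7533e+01] rect [ 550.6 -183.2] [140.2 140.5] 66.5
  tab 16 [ 505.1 -290.1  107.3] [ 501.1 -289.1]
side board 503 plane [1.100e-02 5.000e-03 6.847e+01] rect [ 519.4 -166.4] [165.6 104.1] 46.7
  tab 16 [ 481.  -304.5  109.4] [ 485.7 -302.1]
```

View pics/e_wrist.png

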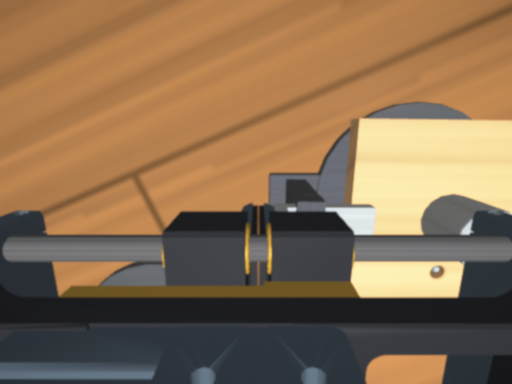

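The bolt nose (374,215) now lies over the board edge (352). A little more, until the stop.

Emit:
arm_command --rows '[{"delta_pos": [0, 1, 0], "roll": 0, "jaw": 0}, {"delta_pos": [0, 2, 0], "roll": 0, "jaw": 0}, {"delta_pos": [0, 3, 0], "roll": 0, "jaw": 0}, {"delta_pos": [0, 3, 0], "roll": 0, "jaw": 0}]'

```text
time_s: 13.07
ee_pos: [496.2, -304.5, 90.7]
ee_rot: [180.0, 0.0, 157.1]
force: [0.5, -2.0, 1.6]
gripper_width: 0.4
gripper_force: 1.0
```

Emit:
arm_command --rows '[{"delta_pos": [0, 1, 0], "roll": 0, "jaw": 0}, {"delta_pos": [0, 2, 0], "roll": 0, "jaw": 0}, {"delta_pos": [0, 3, 0], "roll": 0, "jaw": 0}, {"delta_pos": [0, 3, 0], "roll": 0, "jaw": 0}]'

```text
time_s: 13.4
ee_pos: [496.7, -303.4, 90.8]
ee_rot: [-179.8, 0.0, 157.1]
force: [-2.3, -7.7, -0.0]
gripper_width: 0.4
gripper_force: 3.9
```

The force has risen and the motion has stalled, so the bolt is at its stop. Back off and rise.

Emit:
arm_command --rows '[{"delta_pos": [0, 0.5, 0], "roll": 0, "jaw": 0}, {"delta_pos": [0, 0.5, 0], "roll": 0, "jaw": 0}, {"delta_pos": [0, -10, 0], "roll": 0, "jaw": 0}, {"delta_pos": [0, -35, 0], "roll": 0, "jaw": 0}, {"delta_pos": [0, -45, -20], "roll": 0, "jaw": 0}, {"delta_pos": [0, -45, -55], "roll": 0, "jaw": 0}, {"delta_pos": [0, -45, -95], "roll": 0, "jaw": 0}, {"delta_pos": [0, -80, -130], "roll": 0, "jaw": 0}, {"delta_pos": [0, -100, -150], "roll": 0, "jaw": 0}, {"delta_pos": [0, -100, -150], "roll": 0, "jaw": 0}, {"delta_pos": [0, -100, -150], "roll": 0, "jaw": 0}]'

```text
time_s: 14.32
ee_pos: [458.1, -394.5, 241.7]
ee_rot: [179.9, 0.1, 157.0]
force: [-0.1, 0.9, -0.4]
gripper_width: 0.3
gripper_force: 0.0
```

```bash
python3 look.py g; python3 m.py g; python3 - <<'E'
from h import *
for n in('wrist','top','side'):
    f=pickle.load(open(f'g_{n}.pkl','rb')); P=cloud(f).reshape(-1,3)
    d=P[:,:2]-[549.4,-181.7]; xs=d@[.918,-.396]; ys=d@[.396,.918]
    m=(abs(xs)<14)&(ys<-105)&(ys>-165)&(P[:,2]>105)&(P[:,2]<116)
    if m.sum(): print(n,'tab y',m.sum(),np.median(ys[m]),ys[m].min(),ys[m].max())
cv2.imwrite('pics/g.png',cv2.resize(cv2.imread('pics/g_top.png')[150:260,230:390],(640,440),interpolation=2))
E
```

```text
[ 458.1 -394.5  241.7] [1.799e+02 1.000e-01 1.570e+02] [-0.1  0.9 -0.4] 0.0
wrist board 10131 plane [2.0000e-03 3.0000e-03 6.8724e+01] rect [ 550.1 -181.9] [142.3 140.7] 66.5
  tab 339 [ 501.  -291.   108.8] [ 502.6 -289.8]
top board 1216 plane [ 1.0000e-03 -0.0000e+00  6.7424e+01] rect [ 546.6 -193. ] [161.5 141.3] 66.4
  tab 33 [ 503.2 -286.5  109.3] [ 503.6 -287.2]
side board 712 plane [4.0000e-03 7.0000e-03 6.8242e+01] rect [ 547.  -179.7] [144.2 134. ] 66.3
  tab 51 [ 501.1 -290.7  108.1] [ 501.1 -290.4]
wrist tab y 230 -119.33693400442428 -122.05855926150943 -113.55449980623818
top tab y 24 -114.7366695554285 -118.72651514184483 -111.72475700118773
side tab y 31 -119.43620785328713 -122.1139898386953 -114.12028757732095
```

View pics/g.png

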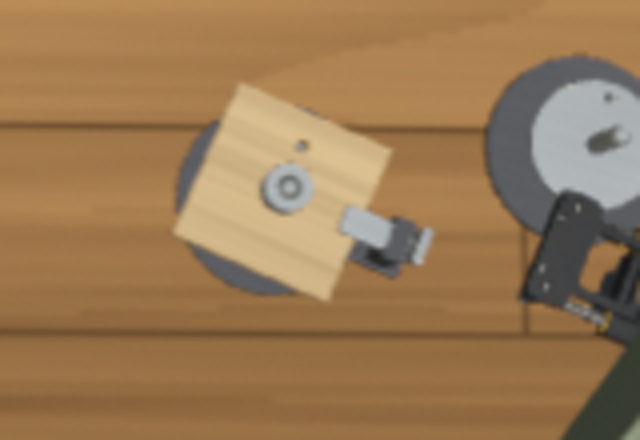

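The top view shows the board seated with the bolt nose (365,228) over its edge. The tab sits at about 118 mm from the axis, so the bolt is home. The robot is clear, and I hand in.

```bash
python3 -c "
from workcell import env
print(env.job_done())"
```

```text
the job is handed in; nothing more can be done
None
```

The board is seated on the stand's flange over spindle and pin, the bolt is pushed home over its edge, everything is released, and the job is handed in; no verdict came back.

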